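Lock the lens-inspection lamp's bayonet cap

ROBOT

A 6-joint arm with a two-finger parallel gripper is mounted at the origin on the work surface. World frame = base frame: x ahead of the robot, y to its left, z up, the work surface at z = 0. Lengths are in m, angles in rad, forces in N, time in s.
With the tool pointing down it reaches from about 0.35 to 0.8 m from the base axis. Payload 7.3 kg.
Tool frame: the origin (TCP) lies between the finger pads; the fingertips stand 25 mm ahead of it and the grasp point (between the pads) lies 6 mm ahead of it (r.tip_extent is the distance from the TCP to the fingertips, in m); z points along the fingers, y is the line along which they close (so a half turn about z gives the same grasp; the last joint's range is limited). The gripper opens to 85 mm and grips with 20 to 120 N. Pads are 22 mm wide; open, the fingers measure 114 mm over their backs; the gripper's body (76 mm by 85 mm) begins 54 mm behind the grasp point. The pads swing forward as they close: fully open they stand 13 mm farther back than shut.
Start: joints at [-0.146, 0.342, 1.524, -0, 1.275, -0.146], TCP at [0.525, 0, 0.256] pointing down, gripper open.
Joint ranges: [-2.53, 2.53], [-0.77, 2.02], [0.04, 2.7], [-1, 4.14], [0.28, 2.66], [-3.11, 3.11]. Speed limits (rad/s): [2.57, 2.57, 3.14, 3.14, 3.14, 3.14].

INTERFACE

Orientations are given as a unit quaternion [x, y, z, w].
In Python, from workcell import r, command_gripper, optics gives the robot as it stands. The module is installed in compiled form; this text tells all that it offers. Calls block until the motion is done:
- r.reach(position, orientation): joint-space move of the TCP to a pose.
- r.move_straight(position, orientation=None, speed=0.15, max_force=None): straight line of the TCP; orientation=None keeps the orientation; speed is the mean speed in m/s. With max_force (N) it stops when the force on the tool has changed by that much, and returns True; else False.
- r.movej(angles): joint-space move.
- command_gripper(opening, force=None): finger opening in m; force is the grip in N (None keeps the last); returns when the fingers have stopped.
- r.hold(seconds).
- r.solve_ik(position, orientation): joint angles nearest the present ones, or None.
- r.read_state(): the state.
- optics.get_image(name): name is "scene" or "side" or "wrist"; returns (picture, depth): 400x640x3 uint8, red, green, blue; 400x640 float32, m along the optical axis (not along the pixel's ray), 0 where there is no reading.
- optics.camera_model(name): a dict with "K" (3x3 intrinsics, pixels), "R" (3x3) and "t" (3): a world point X has camera coordinates R X + t; the wrist camera has in their place "tool_from_camera" (4x4, takes a point from camera to tool coordinates, whose origin is the TCP and whose axes are the flange's). Camera axes: x right, y down, z forward; pixel columns grow to the right and rows downward; lengths in m; the calibration is good to about 2 mm. A picture is of the moment at which its call begins: read the wrist's pose just before it. camera_model takes no time and is no camera call.
A pose or a line that the arm cannot do raises r.PlanningError and nothing moves.
- r.finish_job(): hands the job in; it is judged then, once.
The state is a dict: "time_s": time; "joint_positions": joint angles; "dq": joint speeds; "tau": joint torques, N m; "eef_pos": TCP position; "eef_rot": TCP orientation; "contact_force": force on the tool from outside, world axes, zero at the start; "torque": the same for the moment, N m; "grip_width": finger opening in m; "grip_force": force on a finger pad.
Only numpy, scipy, OpenCV 4.12 (cv2) and the standard library are available. Lean on these libraries where they do the work, as an engineer would, in place of code of your own. Each camera call takes 0.05 s, during which the arm holds its last target. There are 200 camera calls.

TASK

The lamp in one of the two lens-inspection lamps has just been changed and its round black cap still stands up unlocked, with its grip bar crosswise to the two upright metal ribs beside the collar. Push that cap down against its spring, turn it a quarter turn clockwise (seen from above) to the stop, and let it rise into its lock so that the bar lines up with the ribs. Leave the other lamp's cap, which is already locked, alone.

Things in the scene. Friction and masses are not known exactly. Their poses are not given: they have to be found in the camera images.
- cap_grip (a point): Grip point of the unlocked cap, on its vertical axis, 144 mm above the table at rest. Cap: black disc 52 mm across, upright metal bar across its middle 50 long, 14 thick, 34 mm tall; point 22 mm above the disc face, 12 below the bar's top. Steel collar (68 mm outside, rim 22 mm below the disc face) on a fixed grey box 100x100x60 mm. x along the bar, y across it, z up; turns with the cap.
- cap_push (a joint): How far that cap is pressed down, in m: 0 standing proud, 0.020 at the hard bottom stop (disc face 2 mm above the collar's rim). The spring pushes up with about 5 N at 0 and 15 N at 0.020. The cap can turn only while pressed 0.015 or more; when locked it rests at about 0.009.
- cap_turn (a joint): How far that cap is turned, in rad, clockwise from above: 0 unlocked, hard stop 1.43 (82 degrees); turns easily. Let go beyond about 1.26 it rises some 6 mm or more into its lock and cannot turn back; let go earlier it stays stuck low, unlocked. Two upright metal ribs (7 mm wide, 36 tall) against the collar, on opposite sides, mark where the bar points when locked.
- spare_grip (a point): The same point on the other lamp's identical cap, which is already locked: its disc face is only 13 mm above its collar's rim (this point 135 mm above the table) and its bar lines up with its own two ribs. To be left alone.
Mind the look-alikes: they are no part of the job. Leave any purple or yellow look-alike of the part that bears cap_grip alone.

How it is judged:
On the way, in this order (a step that is already met when the one before it is completed fails the run):
1. the unlocked cap is pushed down against its spring (value of joint cap_push above 0.013 m and value of joint cap_turn below 0.8 rad), for 0.05 s.
2. the cap is turned a quarter turn clockwise (value of joint cap_turn above 1.2 rad), for 0.1 s.
At the end, for the whole second after the job is handed in: the cap is turned at least 1.2 rad clockwise and has risen into its lock, at rest 5 to 12.5 mm below where it first stood; the other lamp's cap was never pressed more than 4 mm (value of joint cap_turn above 1.2 rad and value of joint cap_push between 0.005 and 0.0125 m and velocity of joint cap_push between -0.01 and 0.01 m/s); the robot touches nothing.
It fails at once if the other lamp's cap is pressed or moved by more than 4 mm (distance of spare_grip from where it was at the start of the episode above 0.004 m).
It also fails if it takes over 38 s, if anything falls off the work surface, if the arm or the gripper's body presses on something with over 40 N, if the wrist force passes 120 N, or if a joint passes its speed limit or range.

## Working session

There is one attempt and no reset: what is moved stays moved. The work goes in short steps, each a Python script; the robot and the scene stay as the last script left them, time stands still between calls to the robot, and variables do not carry over. Pictures are saved under pics/ and viewed, at most 10 in all, crops included, and the job is handed in when it is done.

```bash
mkdir -p pics; cat > h.py <<'E'
import numpy as np, cv2
from workcell import r, command_gripper, optics
def cloud(name):
    st=r.read_state(); im,d=optics.get_image(name); m=optics.camera_model(name); K=np.array(m["K"])
    v,u=np.mgrid[:400,:640]; P=np.stack([(u-K[0,2])/K[0,0]*d,(v-K[1,2])/K[1,1]*d,d],-1)
    if name=="wrist":
        from scipy.spatial.transform import Rotation as Ro
        T=np.array(m["tool_from_camera"]); P=P@T[:3,:3].T+T[:3,3]
        P=P@Ro.from_quat(st["eef_rot"]).as_matrix().T+np.array(st["eef_pos"])
    else: P=(P-np.array(m["t"]))@np.array(m["R"])
    P[d==0]=np.nan
    return im,P
def save(n,im): cv2.imwrite(n,im[:,:,::-1])
E
python3 - <<'E'
from h import *
a,P=cloud("scene"); b,Q=cloud("side")
save("pics/scene.png",a); save("pics/side.png",b)
np.savez("c.npz",a=a,P=P,b=b,Q=Q)
print(r.read_state()["eef_rot"],r.read_state()["time_s"])
E
```

```text
[ 7.07099707e-01  7.07113507e-01 -4.13962194e-04 -5.66281884e-04] 0.1
```

View pics/scene.png

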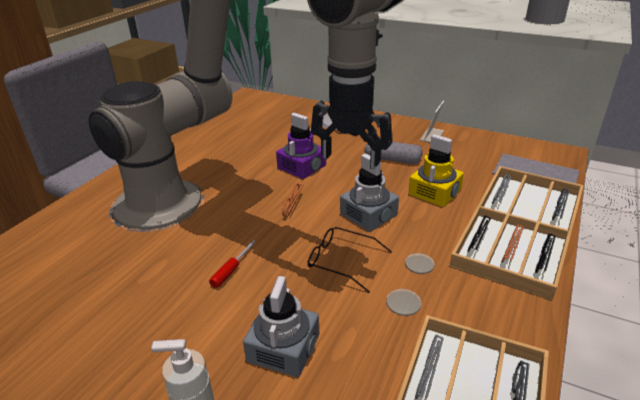

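View pics/side.png

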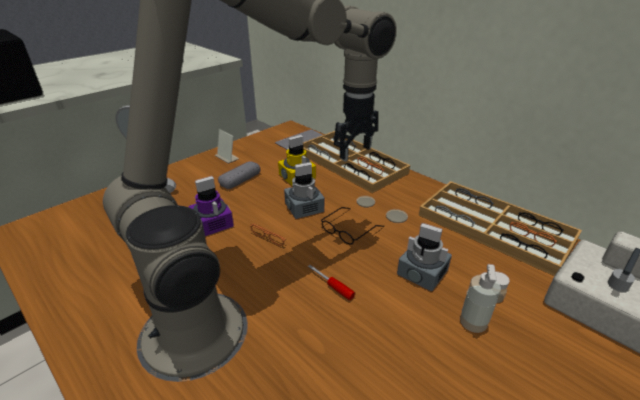

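The scene view shows two grey lamps, at about (370,195) and (283,330), plus purple and yellow look-alikes. I'll measure both grey ones.

```bash
python3 - <<'E'
from h import *
c=np.load("c.npz"); 
for n,(im,P),boxes in (("scene",(c["a"],c["P"]),[(335,140,400,235),(240,270,325,380)]),("side",(c["b"],c["Q"]),[(280,160,330,220),(395,220,455,290)])):
    out=[]
    for x0,y0,x1,y1 in boxes:
        p=P[y0:y1,x0:x1].reshape(-1,3); p=p[~np.isnan(p[:,0])]
        box=p[(p[:,2]>.03)&(p[:,2]<.17)]; ctr=np.median(box[:,:2],0)
        q=box[np.hypot(*(box[:,:2]-ctr).T)<.06]; t=q[q[:,2]>.13]
        top=np.percentile(t[:,2],90); tt=t[t[:,2]>top-.006]
        e,V=np.linalg.eigh(np.cov(tt[:,:2].T)) ; v=V[:,1]; s=(tt[:,:2]-tt[:,:2].mean(0))@v
        print(n,"top",top,"ctr",tt[:,:2].mean(0),"mid",(tt[:,:2].max(0)+tt[:,:2].min(0))/2,"ang",np.degrees(np.arctan2(v[1],v[0])),np.ptp(s),len(tt))
        out.append(cv2.resize(im[y0:y1,x0:x1],(390,500),interpolation=cv2.INTER_CUBIC))
    save(f"pics/{n}_crop.png",np.hstack(out))
E
```

```text
scene top 0.15536415651490004 ctr [0.48988571 0.17637584] mid [0.5003389  0.17704196] ang 157.9199997614027 0.04912164494441584 47
scene top 0.14775854080088724 ctr [ 0.51534225 -0.25683451] mid [ 0.51462478 -0.25520751] ang 104.72309703590454 0.04989701883311039 215
side top 0.155025891034865 ctr [0.49365662 0.17338239] mid [0.49488952 0.17481848] ang 155.97587860549075 0.04939520480936467 62
side top 0.14689358031899297 ctr [ 0.50834335 -0.25504946] mid [ 0.50969855 -0.25476384] ang 105.71960966650457 0.0484964898106756 100
```

View pics/scene_crop.png

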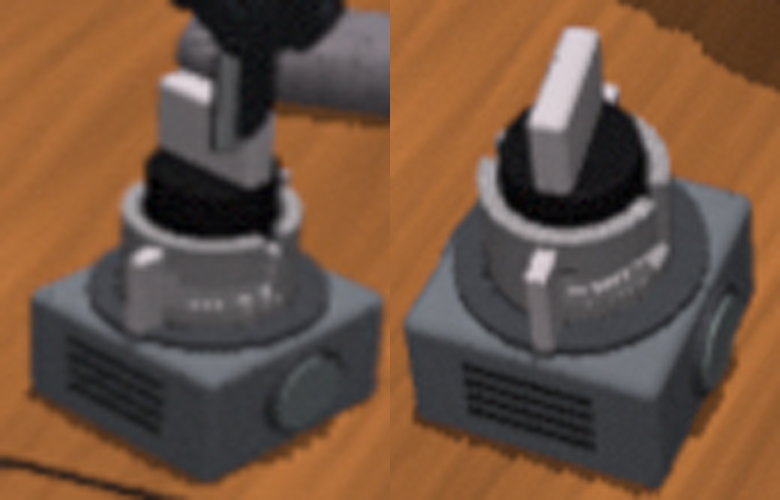

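View pics/side_crop.png

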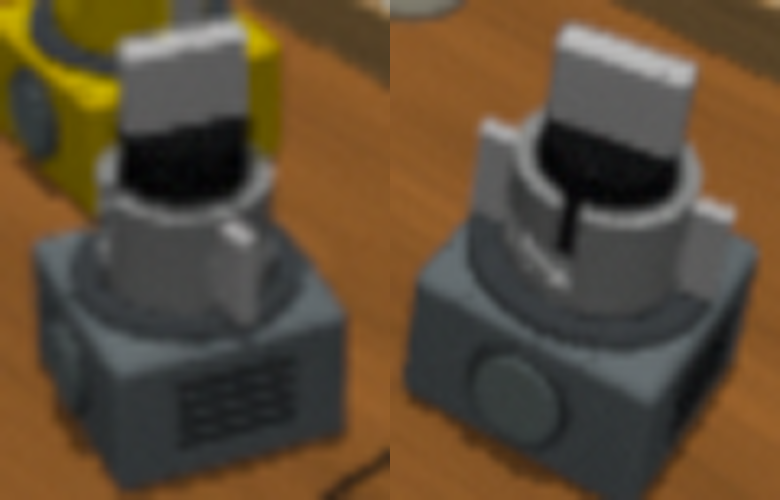

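The unlocked cap is the one at about (0.494, 0.174), with its top at 155 mm and its bar crosswise to the ribs. The other cap's top is at 147 mm and its bar is in line with its ribs. I'll take a closer look with the wrist camera.

```bash
cat >> h.py <<'E'
from scipy.spatial.transform import Rotation as Ro
def quat(a): # tool y at world angle a, z down
    y=np.array([np.cos(a),np.sin(a),0]); z=np.array([0,0,-1.]); return Ro.from_matrix(np.stack([np.cross(y,z),y,z],1)).as_quat()
E
python3 - <<'E'
from h import *
for d in (67,-15): print(d, r.solve_ik([.494,.174,.15],quat(np.radians(d))))
r.reach([.494,.174,.26],quat(np.radians(67)))
im,P=cloud("wrist"); save("pics/w.png",im)
m=(np.abs(P[...,2]-.156)<.008)&(np.hypot(P[...,0]-.494,P[...,1]-.174)<.045)
t=P[m]; (c,s,a)=cv2.minAreaRect(t[:,:2].astype(np.float32)*1000)
e,V=np.linalg.eigh(np.cov(t[:,:2].T)); v=V[:,1]
print(len(t),t.mean(0),c,s,a,np.degrees(np.arctan2(v[1],v[0])),r.read_state()["time_s"],r.read_state()["eef_pos"])
E
```

```text
67 [ 1.92263146e-01  4.50595140e-01  1.67697072e+00 -4.44089210e-16
  1.01402679e+00 -9.77107453e-01]
-15 [ 1.92263146e-01  4.50595140e-01  1.67697072e+00 -4.44089210e-16
  1.01402679e+00  4.54062534e-01]
1208 [0.49705711 0.17900568 0.15573156] (498.6199035644531, 178.3804168701172) (13.794053077697754, 49.322471618652344) 67.57855224609375 156.86384639609017 0.9583 [0.49429101 0.17310573 0.25983819]
```

View pics/w.png

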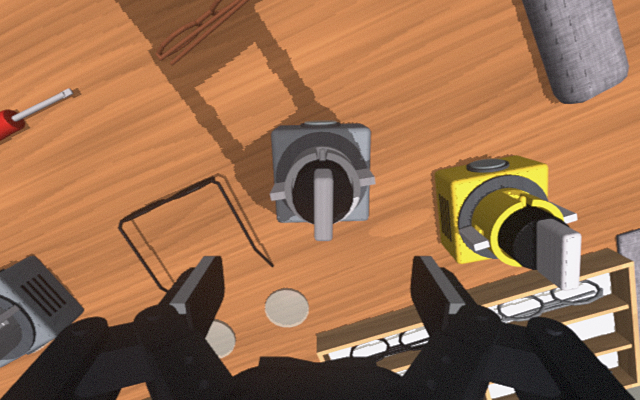

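The bar's top outline is a clean 14x49 mm rectangle at about (0.498, 0.178), angle 157°. The yellow lamp is well clear. Next I'll descend and grip.

```bash
python3 - <<'E'
from h import *
q=quat(np.radians(67.2)); x=[.4982,.1782]
command_gripper(.05,60)
r.reach(x+[.20],q); print(r.move_straight(x+[.153],q,speed=.06,max_force=12))
def s(): 
    a=r.read_state(); print(a["time_s"],np.round(a["eef_pos"],4),np.round(a["contact_force"],1),np.round(a["torque"],2),a["grip_width"],a["grip_force"])
s(); command_gripper(0,60); r.hold(.3); s()
E
```

```text
False
2.6833 [0.4984 0.1783 0.1532] [-0.2 -0.1 -0.1] [ 0.02 -0.   -0.04] 0.04980485225542189 0.0
3.4 [0.4979 0.1771 0.1534] [-2.8 -4.7  4. ] [-0.8   0.31 -0.02] 0.012800496484039884 62.6106458902359
```

```bash
python3 - <<'E'
from h import *
q=quat(np.radians(67.2))
def s(t): 
    a=r.read_state(); print(t,a["time_s"],np.round(a["eef_pos"],4),np.round(a["contact_force"],1),np.round(a["torque"],2),a["grip_width"],a["grip_force"])
x=[.4972,.1758]
r.move_straight(x+[.153],q,speed=.02); s("shift")
print(r.move_straight(x+[.1352],q,speed=.03,max_force=30)); r.hold(.3); s("down")
E
```

```text
shift 3.6833 [0.4978 0.1768 0.1536] [1.4 4.9 1.6] [ 0.99 -0.12 -0.03] 0.012915280803710169 62.37840235233307
False
down 4.725 [0.4978 0.1768 0.1369] [-3.   4.8 12.2] [ 0.91  0.4  -0.01] 0.012935251069071254 63.737332820892334
```

```bash
python3 - <<'E'
from h import *
q=quat(np.radians(67.2))
def s(t): 
    a=r.read_state(); print(t,a["time_s"],np.round(a["eef_pos"],4),np.round(a["contact_force"],1),np.round(a["torque"],2),a["grip_width"],a["joint_positions"][5])
x=[.4977,.1769]
r.move_straight(x+[.1332],q,speed=.02); r.hold(.2); s("down")
j=np.array(r.solve_ik(x+[.1332],q)); j0=j[5]
for k in np.linspace(0,1.41,8)[1:]:
    j[5]=j0+k; r.movej(j); s(k)
    if abs(r.read_state()["torque"][2])>2.5: break
r.hold(.3); s("end")
im,P=cloud("wrist"); save("pics/w2.png",im)
E
```

```text
down 5.1917 [0.4979 0.1769 0.1348] [-4.6 -0.4 12.7] [0.14 0.65 0.03] 0.013019898197644155 -0.9765708761294773
0.20142857142857143 5.5 [0.498  0.1771 0.1348] [-3.7  0.7 13.4] [ 0.28  0.54 -0.04] 0.012817499674557664 -0.774589301675661
0.40285714285714286 5.8083 [0.4981 0.1772 0.1349] [-3.1  2.  13. ] [ 0.28  0.54 -0.05] 0.012784127332040962 -0.5732015322902638
0.6042857142857143 6.1167 [0.4983 0.1773 0.1349] [-3.5  1.5 13. ] [0.36 0.49 0.02] 0.01290430995944174 -0.3717557913182022
0.8057142857142857 6.425 [0.4984 0.1774 0.135 ] [-2.7  2.2 12.6] [ 0.42  0.35 -0.01] 0.012859695153785725 -0.17029852055532463
1.0071428571428571 6.7333 [0.4986 0.1774 0.1351] [-1.8  2.2 12.1] [ 0.38  0.3  -0.04] 0.012816335016178444 0.031117054294885378
1.2085714285714286 7.0417 [0.4988 0.1774 0.1351] [-1.2  2.1 13.5] [ 0.33  0.29 -0.03] 0.013238623713596026 0.2325610286621217
1.41 7.35 [0.499  0.1773 0.1352] [-0.8  2.1 13.3] [0.26 0.16 0.03] 0.012828145210701298 0.43373263609315993
end 7.65 [0.499  0.1773 0.1352] [-1.4  1.9 13.3] [0.26 0.19 0.03] 0.013149968441438358 0.43336964444608933
```

View pics/w2.png

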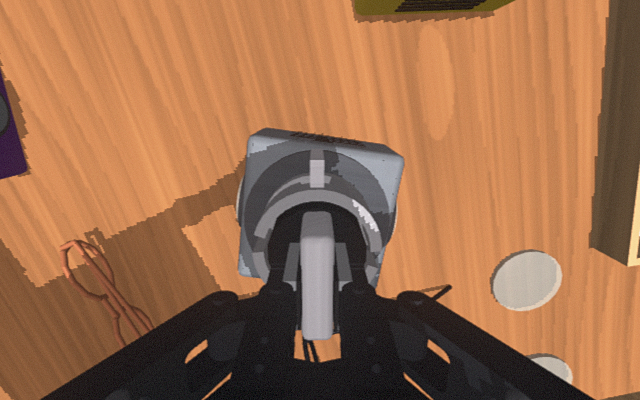

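The bar now points at the rib at (317,172), and it turned freely. I'll raise it, release, retreat and check.

```bash
python3 - <<'E'
from h import *
def s(t): 
    a=r.read_state(); print(t,a["time_s"],np.round(a["eef_pos"],4),np.round(a["contact_force"],1),np.round(a["torque"],2))
a=r.read_state(); p=np.array(a["eef_pos"]); q=quat(np.radians(67.2)-1.41)
r.move_straight([.4985,.1772,.1405],q,speed=.03); s("up")
command_gripper(.05); r.hold(.2); s("open")
r.move_straight([.4985,.1772,.26],q,speed=.1); r.hold(.3); s("clear")
im,P=cloud("wrist"); save("pics/w3.png",im)
m=(np.abs(P[...,2]-.146)<.014)&(np.hypot(P[...,0]-.498,P[...,1]-.177)<.045)
t=P[m]; h=np.percentile(t[:,2],80); t=t[t[:,2]>h-.004]
e,V=np.linalg.eigh(np.cov(t[:,:2].T)); v=V[:,1]
print(np.median(t[:,2]),t.mean(0),np.degrees(np.arctan2(v[1],v[0])))
E
```

```text
up 8.0917 [0.499  0.1774 0.142 ] [-2.   0.7  9.5] [0.12 0.23 0.1 ]
open 8.7333 [0.4985 0.1772 0.1404] [-0.2  0.1  0.4] [-0.02  0.01 -0.01]
clear 10.375 [0.4984 0.1772 0.2597] [-0.1  0.4  0.7] [-0.03  0.03 -0.04]
0.1472151802142007 [0.4999508  0.17946306 0.14708457] 76.96174507318057
```

View pics/w3.png

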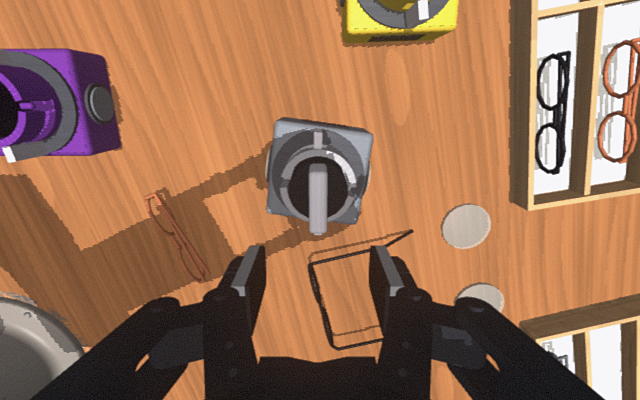

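The bar is in line with its ribs, with its top at 147 mm (about 9 mm down, so locked). It turned about 80°, and the gripper is clear.

```bash
python3 -c "
from h import *
print(r.finish_job())"
```

```text
the job is handed in; nothing more can be done
None
```

The unlocked cap was pressed down, turned clockwise about 80° and has risen into its lock about 9 mm below where it first stood, with its bar in line with the ribs; the other lamp was left alone, and the job is handed in (no verdict was shown).

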